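# Turn the reference leaf over on the dressing trolley

## Task

On the reference-card stand, turn the leaf with the yellow tab over the spine, from the left wing to the right, until it lies flat down on the right wing, then leave it there. Push it over gently with the fingertips: do not pinch it, fling it or press hard. Leave the leaf with the blue tab and all the things standing round the stand as they are.

Things in the scene. Friction and masses are not known exactly. Their poses are not given: they have to be found in the camera images.
- stand: Grey reference-card stand, fixed to the worktop, 220 mm along the spine, 190 mm across its foot. Origin: middle of its underside, on the worktop. x runs along the spine, roughly away from the robot; y points to its left wing; z up. Two wings rise outward from the spine at 0.26 rad, left and right, to 100 mm from the hinge rod (edge 45 mm above the worktop); webs under them 85 mm from the spine.
- leaf_yellow (a joint): Angle (rad) of the leaf with the yellow tab. 0: on the left wing (stand's +y side), free edge raised 0.26 rad above level; grows as it turns up and over to the right; 1.31 is straight up; 2.62 is the stop, flat on the right wing. Starts at 0 to 0.3. The hinge is stiff: the leaf stays where it is left and takes 1 to 2 N at its free edge to turn.
- leaf_yellow_hinge (a point): Point on the axis of the steel hinge rod (along the stand's x, 30 mm above the worktop), mid-width of the yellow-tabbed leaf. The leaf is a rigid white panel, 5 mm thick, 85 mm wide along the spine, about 0.1 kg; its mid-plane passes through the axis; its free edge is 130 mm from the axis, so it overhangs the wing by 30 mm.
- leaf_yellow_tab (a point): Middle of the yellow tab, 138 mm from the hinge axis, in the panel's mid-plane; moves with the leaf. The tab, 44 mm wide and 5 mm thick, stands in the middle of the free edge and ends 149 mm from the axis.
- leaf_blue (a joint): Angle of the other leaf, with the blue tab: same build, hinge rod and meaning as leaf_yellow, starts at 0 to 0.3, is to stay as it is. The two leaves hang side by side, centred 55 mm to either side of the stand's middle along the spine, 25 mm apart; either colour may be the near one.
- leaf_blue_tab (a point): Middle of the blue tab, 138 mm from the hinge axis; moves with that leaf.
- pot: Bystander, loose: an open stainless gallipot cup, 63 mm across, 38 mm tall. Origin: centre of its underside.
- vial_red: Bystander, loose: a small white vial with a red stopper, 22 mm across, 44 mm tall. Origin: centre of its underside.
- vial_blue: Bystander, loose: a small brown vial with a blue stopper, 25 mm across, 49 mm tall. Origin: centre of its underside.
- canister: Bystander, loose: a lidded steel swab canister, 68 mm across, 86 mm tall. Origin: centre of its underside.
- tape: Bystander, loose: a roll of surgical tape lying flat, 58 mm across, 12 mm tall. Origin: centre of its underside.
- gauze: Bystander, loose: a sealed gauze pouch lying flat, 60 x 88 x 9 mm. Origin: centre of its underside.

How it is judged:
At the end, for the whole second after the job is handed in: The yellow-tabbed leaf lies on the right wing, within 0.1 rad of its stop (joint above 2.52 rad), at rest; the blue tab is within 20 mm of where it started, and so is every bystander (value of joint leaf_yellow above 2.52 rad and velocity of joint leaf_yellow between -0.05 and 0.05 rad/s and distance of each of leaf_blue_tab, pot, vial_red, vial_blue, canister, tape, gauze from where it was at the start of the episode below 0.02 m); the robot touches nothing.
It fails at once if the leaf with the blue tab is turned (distance of leaf_blue_tab from where it was at the start of the episode above 0.03 m).
It fails at once if the yellow-tabbed leaf is flung or slammed (faster than 4 rad/s) (velocity of joint leaf_yellow above 4 rad/s).
It fails at once if the yellow-tabbed leaf is pinched or pressed hard (more than 30 N of finger force) (contact force between the fingers and leaf_yellow above 30 N).
It fails at once if a bystander is moved or lifted by more than 30 mm (distance of any of pot, vial_red, vial_blue, canister, tape, gauze from where it was at the start of the episode above 0.03 m).
It also fails if it takes over 42 s, if anything falls off the work surface, if the arm or the gripper's body presses on something with over 40 N, if the wrist force passes 120 N, or if a joint passes its speed limit or range.

## Robot

A 7-joint arm with a two-finger parallel gripper is mounted at the origin on a cart in front of the work surface, level with it; the furniture and walls round the work are solid. World frame = base frame: x ahead of the robot, y to its left, z up, the work surface at z = 0. Lengths are in m, angles in rad, forces in N, time in s.
With the tool pointing down it reaches from about 0.425 to 0.925 m from the base axis. Payload 6.8 kg.
Tool frame: the origin (TCP) lies on the centre line of the jaws, within the pads' length; the fingertips stand 25 mm ahead of it and the grasp point (between the pads) lies 6 mm ahead of it; z points along the fingers, y is the line along which they close (so a half turn about z gives the same grasp; the last joint's range is limited). The gripper opens to 88 mm and grips with 3 to 60 N. Pads are 20 mm wide; open, the fingers measure 115 mm over their backs; the gripper's body (75 mm by 178 mm) begins 61 mm behind the grasp point.
Start: joints at [-1.362, 0.477, 0.022, 1.555, -0.011, 1.109, -0.083], TCP at [0.21, 0.641, 0.248] pointing down, gripper open.
Joint ranges: [-2.96, 2.96], [-0.34, 2.1], [-1.41, 1.46], [0.24, 2.44], [-1.37, 4.51], [0.17, 1.92], [-2.96, 2.96]. Speed limits (rad/s): [2.39, 2.39, 3.14, 3.14, 3.14, 3.14, 3.14].

## Interface

Orientations are given as a unit quaternion [w, x, y, z].
In Python, from workcell import env, solver, telemetry, cams gives the robot as it stands. Calls block until the motion is done:
- env.move_to(position, orientation): joint-space move of the TCP to a pose.
- env.movel(position, frame=None, v=0.15): straight line of the TCP; frame=None keeps the orientation; v is the mean speed in m/s.
- env.goto_joints(angles): joint-space move.
- env.let_go() and env.close_gripper(newtons=None): open the fingers fully, or close them until they stop; newtons is the grip in N (None keeps the last).
- env.dwell(seconds).
- solver.solve_ik(position, orientation): joint angles nearest the present ones, or None.
- telemetry.state(): the state.
- cams.snapshot(name): name is "scene" or "top" or "wrist"; returns the picture (400x640x3 uint8, red, green, blue); there is no depth.
- cams.camera_model(name): a dict with "fx", "fy", "cx", "cy" (pixels), "T" (4x4, takes a point from camera to world coordinates). Camera axes: x right, y down, z forward; pixel columns grow to the right and rows downward; lengths in m; the calibration is good to about 2 mm. A picture is of the moment at which its call begins: read the wrist's pose just before it. camera_model takes no time and is no camera call; for the wrist camera it gives the pose at the moment of the call.
A pose or a line that the arm cannot do raises env.PlanningError and nothing moves.
- env.hand_in(): hands the job in; it is judged then, once.
The state is a dict: "time_s": time; "joint_pos": joint angles; "joint_vel": joint speeds; "joint_efforts": joint torques, N m; "eef_pos": TCP position; "tool_rot": TCP orientation; "ft_force": force on the tool from outside, world axes, zero at the start; "torque": the same for the moment, N m; "opening": opening from 0.0 (shut) to 1.0 (fully open); "grip_force": force on a finger pad.
Only numpy, scipy, OpenCV 4.12 (cv2) and the standard library are available. Lean on these libraries where they do the work, as an engineer would, in place of code of your own. Each camera call takes 0.05 s, during which the arm holds its last target. There are 200 camera calls.

## Working session

There is one attempt and no reset: what is moved stays moved. The work goes in short steps, each a Python script; the robot and the scene stay as the last script left them, time stands still between calls to the robot, and variables do not carry over. Pictures are saved under pics/ and viewed, at most 10 in all, crops included, and the job is handed in when it is done.

```bash
mkdir -p pics; ls
python3 - <<'E'
from workcell import env, solver, telemetry, cams
import cv2, numpy as np
for n in ("scene","top"):
    cv2.imwrite(f"pics/{n}0.png", cams.snapshot(n)[:,:,::-1])
    m=cams.camera_model(n); print(n,m["fx"],m["cx"],m["cy"],np.round(m["T"],3).tolist())
s=telemetry.state(); print(s["time_s"],s["eef_pos"],s["tool_rot"],s["ft_force"])
E
```

```text
pics
scene 405.6116917504865 312.72608696346765 201.9250066642503 [[-1.0, -0.025, -0.004, 0.573], [-0.009, 0.503, -0.864, 1.027], [0.024, -0.864, -0.503, 0.675], [0.0, 0.0, 0.0, 1.0]]
top 369.15162530117976 321.2186787867002 199.69869259123973 [[0.019, -0.993, 0.115, 0.417], [-1.0, -0.018, 0.011, -0.003], [-0.008, -0.116, -0.993, 1.264], [0.0, 0.0, 0.0, 1.0]]
0.1 [0.2101319  0.64095706 0.24678266] [-7.89678324e-05  1.57729378e-01  9.87482054e-01 -7.93243849e-04] [-0.12732331 -0.82763435  0.14625816]
```

View pics/scene0.png

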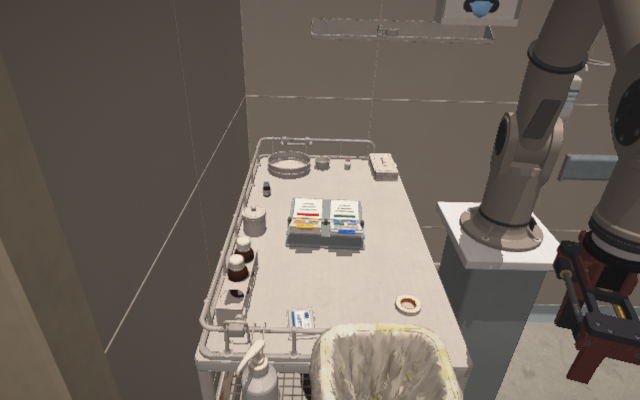

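View pics/top0.png

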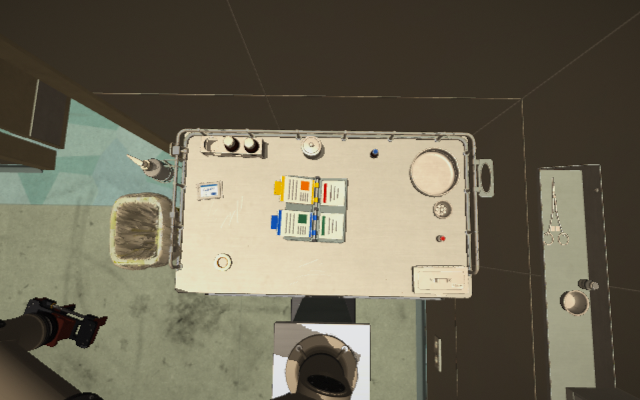

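The top view shows the yellow tab at (278,187) on the far leaf, and the blue tab at (276,222) on the near one. The spine column is near 315, the canister is at (312,147) and the gauze at (208,190). Next I'll measure these.

```bash
cat > h.py <<'E'
import cv2, numpy as np
from workcell import env, solver, telemetry, cams
def ray(n,u,v,m=None):
    m=m or cams.camera_model(n); T=np.array(m["T"])
    d=T[:3,:3]@np.array([(u-m["cx"])/m["fx"],(v-m["cy"])/m["fy"],1]); return T[:3,3],d/np.linalg.norm(d)
def plane(n,u,v,z):
    o,d=ray(n,u,v); return o+d*(z-o[2])/d[2]
def meet(a,b):
    (o,d),(p,e)=a,b; t=np.linalg.lstsq(np.c_[d,-e],p-o,rcond=None)[0]
    x,y=o+d*t[0],p+e*t[1]; return (x+y)/2,np.linalg.norm(x-y)
HUE={"yellow":(20,32),"blue":(105,122)}
def blobs(img,col,box):
    h=cv2.cvtColor(img,cv2.COLOR_RGB2HSV); lo,hi=HUE[col]
    m=cv2.inRange(h,(lo,130,60),(hi,255,255)); k=np.zeros_like(m); x0,y0,x1,y1=box; k[y0:y1,x0:x1]=255
    n,_,st,c=cv2.connectedComponentsWithStats(m&k)
    return [(c[i].round(1).tolist(),st[i].tolist()) for i in range(1,n) if st[i,4]>6]
E
python3 - <<'E'
from h import *
t=cv2.imread("pics/top0.png")[:,:,::-1].copy(); s=cv2.imread("pics/scene0.png")[:,:,::-1].copy()
for c in HUE:
    print(c,"top",blobs(t,c,(260,165,360,250)),"\n  scene",blobs(s,c,(280,190,375,255)))
for k,(u,v,z) in dict(canister=(312,147,.086),gauze=(208,190,.009),tape=(223,262,.012),vb=(375,153,.049),rack=(235,147,.05),standR=(346,209,.045)).items(): print(k,plane("top",u,v,z).round(3))
big=lambda i,b:cv2.resize(i[b[1]:b[3],b[0]:b[2],::-1],None,fx=5,fy=5,interpolation=cv2.INTER_CUBIC)
a=big(t,(255,130,365,250)); b=big(s,(230,190,380,255)); 
cv2.imwrite("pics/crop.png",a[:600,:800]); cv2.imwrite("pics/crops.png",b)
E
```

```text
yellow top [([279.6, 187.8], [274, 176, 11, 25, 171]), ([314.1, 191.9], [311, 180, 8, 24, 92])] 
  scene [([298.0, 218.5], [296, 218, 5, 2, 10]), ([304.3, 226.0], [296, 225, 17, 3, 49])]
blue top [([275.9, 222.1], [271, 210, 10, 25, 136]), ([310.4, 222.2], [310, 215, 2, 16, 25]), ([314.5, 217.1], [313, 215, 4, 5, 19]), ([313.5, 232.2], [312, 230, 4, 5, 18])] 
  scene [([346.7, 231.4], [339, 230, 16, 4, 53])]
canister [0.727 0.043 0.086]
gauze [0.589 0.4   0.009]
tape [0.346 0.335 0.012]
vb [ 0.72  -0.168  0.049]
rack [0.732 0.304 0.05 ]
standR [ 0.529 -0.073  0.045]
```

View pics/crop.png

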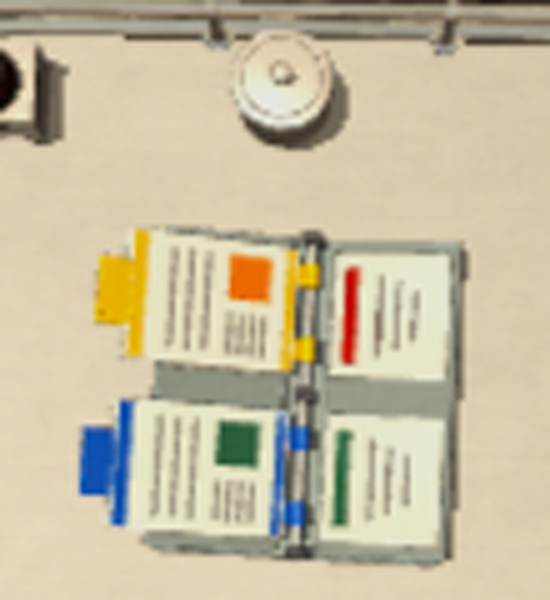

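View pics/crops.png

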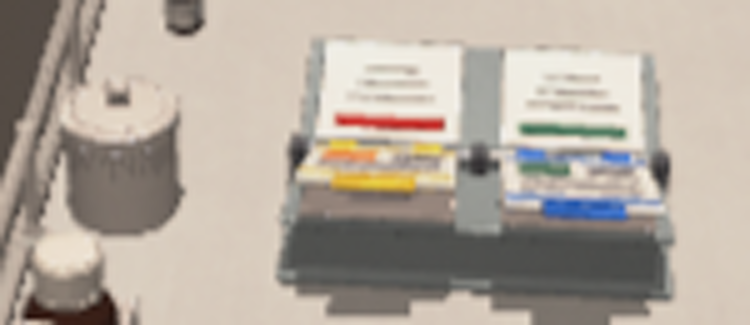

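The crops show the yellow tab at top (277.6,187.6) and scene (304.6,226.8). The rod runs from top (317.6,177.6) to (315,240), and the yellow knuckles centre on (316.3,192.4). I'll work out the geometry and test IK along the planned push path before moving.

```bash
cat >> h.py <<'E'
from scipy.spatial.transform import Rotation as R
A,B=plane("top",317.6,177.6,.033),plane("top",315,240,.033)
H=plane("top",316.3,192.4,.033); H[2]=.030
ex=(A-B)/np.linalg.norm(A-B); ey=np.cross([0,0,1],ex)   # spine, left wing
def P(y,z,x=0): return H+x*ex+y*ey+np.array([0,0,z])    # hinge frame: y left, z up from the axis
def quat(beta):  # tool backs off at angle beta above ey
    z=-(np.cos(beta)*ey+np.sin(beta)*np.array([0,0,1])); y=SG*ex; x=np.cross(y,z)
    q=R.from_matrix(np.c_[x,y,z]).as_quat(); return [q[3],*q[:3]]
SG=1
def tcp(y,z,beta,x=0): # TCP for a tip centre at (y,z)
    return P(y+.025*np.cos(beta),z+.025*np.sin(beta),x)
def contact(phi,beta,r,off): # tip centre resting on the pushed face of leaf at elevation phi, at radius r
    return r*np.cos(phi)+off*np.sin(phi), r*np.sin(phi)-off*np.cos(phi)
E
cat > plan.py <<'E'
import h; from h import *
print("H",H.round(4),"yaw",np.arctan2(ex[1],ex[0]),"len",np.linalg.norm(A-B))
for nm,a,b in(("Y",(277.6,187.6),(304.6,226.8)),("B",(274.4,222.2),(347,231.7))):
    X,e=meet(ray("top",*a),ray("scene",*b)); d=X-H; print(nm,X.round(4),"gap",round(e,4),"x,y,z",(d@ex).round(4),(d@ey).round(4),d[2].round(4),"phi",np.arctan2(d[2],d@ey).round(3), "r",np.hypot(d[2],d@ey).round(4))
q0=telemetry.state()["joint_pos"]
for sg in(1,-1):
    h.SG=sg
    for beta in(.3,.5,.6,.8,1.0,1.3): 
        for y,z in((.135,.01),(.09,.09),(0,.12),(-.1,.05)):
            q=solver.solve_ik(tcp(y,z,beta),quat(beta)); print(sg,beta,y,z,None if q is None else np.round(q,2))
E
python3 plan.py
```

```text
H [0.5847 0.0267 0.03  ] yaw -0.0204713519221941 len 0.20985812429490064
Y [0.5892 0.1502 0.0896] gap 0.0021 x,y,z 0.002 0.1236 0.0596 phi 0.449 r 0.1372
B [0.4787 0.1577 0.0825] gap 0.0011 x,y,z -0.1087 0.1288 0.0525 phi 0.387 r 0.1391
1 0.3 0.135 0.01 [-1.11  1.23  0.59  1.43  0.35  1.48 -0.83]
1 0.3 0.09 0.09 [-1.11  1.09  0.64  1.55  0.42  1.45 -0.78]
1 0.3 0 0.12 [-1.08  1.03  0.71  1.7   0.48  1.32 -0.76]
1 0.3 -0.1 0.05 [-1.    1.13  0.73  1.81  0.51  1.08 -0.82]
1 0.5 0.135 0.01 [-1.1   1.12  0.59  1.51  0.29  1.34 -0.79]
1 0.5 0.09 0.09 [-1.1   0.98  0.64  1.6   0.35  1.34 -0.74]
1 0.5 0 0.12 [-1.07  0.91  0.73  1.74  0.4   1.21 -0.68]
1 0.5 -0.1 0.05 [-0.96  1.    0.73  1.85  0.45  0.98 -0.73]
1 0.6 0.135 0.01 [-1.08  1.06  0.59  1.55  0.25  1.27 -0.77]
1 0.6 0.09 0.09 [-1.09  0.93  0.65  1.63  0.31  1.28 -0.7 ]
1 0.6 0 0.12 [-1.06  0.86  0.74  1.76  0.35  1.16 -0.63]
1 0.6 -0.1 0.05 [-0.93  0.93  0.71  1.87  0.43  0.93 -0.69]
1 0.8 0.135 0.01 [-1.05  0.95  0.59  1.63  0.17  1.13 -0.7 ]
1 0.8 0.09 0.09 [-1.06  0.82  0.66  1.69  0.21  1.16 -0.62]
1 0.8 0 0.12 [-1.01  0.75  0
[... 1316 characters left out ...]
 0.85 -0.12  1.59  0.66  1.35  2.05]
-1 0.8 0.09 0.09 [-0.54  0.71 -0.13  1.65  0.67  1.4   2.13]
-1 0.8 0 0.12 [-0.45  0.62 -0.09  1.75  0.71  1.33  2.21]
-1 0.8 -0.1 0.05 [-0.38  0.67  0.01  1.87  0.8   1.11  2.2 ]
-1 1.0 0.135 0.01 [-0.54  0.76 -0.11  1.67  0.57  1.16  2.14]
-1 1.0 0.09 0.09 [-0.49  0.62 -0.1   1.7   0.56  1.23  2.24]
-1 1.0 0 0.12 [-0.41  0.53 -0.05  1.79  0.58  1.17  2.35]
-1 1.0 -0.1 0.05 [-0.32  0.6   0.04  1.89  0.65  0.96  2.37]
-1 1.3 0.135 0.01 [-0.41  0.65 -0.12  1.77  0.39  0.91  2.34]
-1 1.3 0.09 0.09 [-0.37  0.52 -0.08  1.78  0.34  1.    2.46]
-1 1.3 0 0.12 [-0.3   0.44 -0.    1.82  0.31  0.98  2.63]
-1 1.3 -0.1 0.05 [-0.18  0.52  0.06  1.9   0.34  0.79  2.74]
```

Both tabs fit the model: the yellow leaf is at elevation 0.449 (joint about 0.19), with r = 137 mm. IK is smooth for SG=1. I'll close the fingers, approach under the overhang and lift the leaf a little.

```bash
cat >> h.py <<'E'
XO=-.005
def go(y,z,beta,v=.1): env.movel(tcp(y,z,beta,XO),quat(beta),v=v)
def push(phi,beta,r=.116,v=.1):
    go(*contact(phi,beta,r,.0025+.010*abs(np.cos(phi-beta))),beta,v)
    s=telemetry.state(); print(round(phi,2),"t",round(s["time_s"],2),"F",np.round(s["ft_force"],1))
def beta_of(phi): return .5+.75*np.clip((phi-.6)/2.0,0,1)
E
python3 - <<'E'
from h import *
env.close_gripper(10)
b=.5; y,z=contact(.449,b,.118,.030); c,s=np.cos(b),np.sin(b)
env.move_to(tcp(y+.15*c,z+.15*s,b,XO),quat(b))
print(telemetry.state()["time_s"],telemetry.state()["ft_force"])
go(y,z,b,.15)
print(telemetry.state()["time_s"],telemetry.state()["ft_force"])
for p in(.45,.6,.8): push(p,beta_of(p))
cv2.imwrite("pics/a.png",np.vstack([cv2.resize(cams.snapshot(n)[150:270,220:400,::-1],(800,300) if 0 else (450,300)) for n in("top","scene")]))
E
```

```text
3.3333 [-0.58081382  0.06711881  0.29835646]
4.4833 [-0.16309463 -0.22333772 -0.00949382]
0.45 t 4.81 F [-0.8 -0.3 -0.5]
0.6 t 5.13 F [ 0.7 -0.2  0.7]
0.8 t 5.53 F [-0.2  0.4  0.3]
```

View pics/a.png

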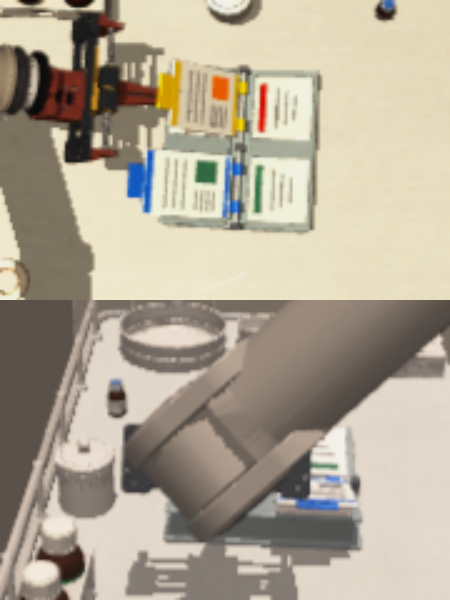

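The fingertip is under the yellow tab (crop (165,90)) and the leaf has risen. The blue leaf hasn't moved. I'll carry on along the arc.

Run:
```python
from h import *
for p in np.linspace(1.0,2.4,8): push(p,beta_of(p))
cv2.imwrite("pics/b.png",cv2.resize(cams.snapshot("top")[130:270,220:400,::-1],(720,560)))
```

```text
1.0 t 6.04 F [ 0.8  0.7 -0.3]
1.2 t 6.45 F [-0.   0.4 -0. ]
1.4 t 6.86 F [-0.9 -0.4 -0.5]
1.6 t 7.27 F [ 0.4  1.  -0.1]
1.8 t 7.67 F [-0.  -0.4  0.4]
2.0 t 8.08 F [-0.9 -0.5  0.5]
2.2 t 8.48 F [0.5 0.5 0.3]
2.4 t 8.88 F [-0.8 -0.1 -0.5]
```

View pics/b.png

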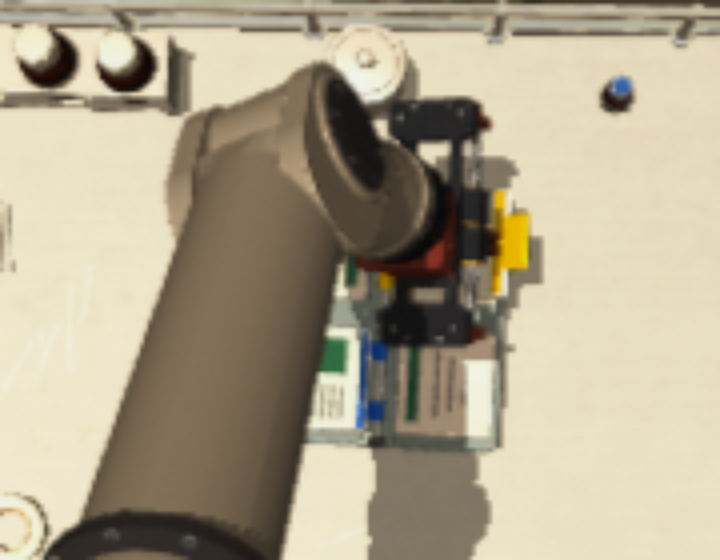

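The leaf is past the top, with its yellow tab at (515,240), on the right side. I'll push it down slowly in small steps, watching for the force to rise at the stop.

Run:
```python
from h import *
for p in (2.55,2.65,2.72,2.78,2.82,2.86,2.89,2.92):
    push(p,1.25,.112,.05); env.dwell(.1)
    f=telemetry.state()["ft_force"]; print(f.round(1))
    if np.linalg.norm(f)>6: break
a=telemetry.state()["eef_pos"]
env.movel(a+np.array([0,0,.05]),v=.1); env.movel(P(.06,.25),v=.2)
env.move_to([.35,.5,.35],quat(1.25))
t,s=cams.snapshot("top"),cams.snapshot("scene")
cv2.imwrite("pics/c.png",np.vstack([cv2.resize(i[:,:,::-1],(600,300)) for i in(t[130:250,200:440],s[170:290,200:440])]))
print(telemetry.state()["time_s"]); print(blobs(t,"yellow",(260,165,380,250)),blobs(t,"blue",(260,165,360,250)),blobs(s,"yellow",(280,160,375,255)),blobs(s,"blue",(280,160,375,255)))
```

```text
2.55 t 9.45 F [-0.8  0.5 -0. ]
[ 0.7 -1.3 -0.4]
2.65 t 9.94 F [-0.5 -0.2 -0.4]
[-0.7 -0.5  0.4]
2.72 t 10.36 F [-0.8  0.6  0.4]
[ 0.5 -0.2  0.6]
2.78 t 10.76 F [ 0.   0.9 -0.2]
[0.6 0.6 0.4]
2.82 t 11.11 F [ 0.2 -0.8  0.6]
[-0.3  0.1 -0.3]
2.86 t 11.46 F [-0.6 -0.4  0.1]
[-0.7 -0.2 -0.5]
2.89 t 11.81 F [-1.6  1.4  6.7]
[-1.7  2.   7.3]
15.6417
[([318.5, 192.4], [315, 181, 7, 24, 78]), ([354.7, 192.9], [350, 181, 11, 24, 168])] [([275.9, 222.1], [271, 210, 10, 25, 136]), ([310.5, 221.9], [310, 215, 2, 15, 24]), ([314.5, 217.1], [313, 215, 4, 5, 19]), ([313.5, 232.2], [312, 230, 4, 5, 18])] [([309.0, 188.8], [297, 186, 25, 6, 96]), ([300.5, 215.0], [296, 215, 10, 1, 10]), ([298.1, 219.1], [296, 217, 5, 5, 20]), ([315.0, 219.5], [313, 218, 5, 4, 20])] [([346.7, 231.4], [339, 230, 16, 4, 53])]
```

View pics/c.png

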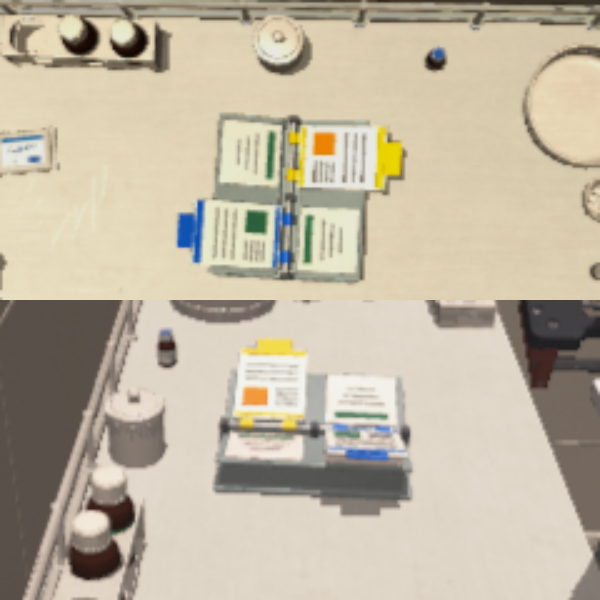

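The yellow leaf lies flat on the right wing (tab at (393,160) in the top half). The force rose to 7 N at the stop, the blue tab's blob is unchanged, and the arm is clear.

```bash
python3 -c "
from workcell import env
print(env.hand_in())"
```

```text
the job is handed in; nothing more can be done
None
```

The yellow-tabbed leaf is flat on the right wing, with about 7 N measured at the stop. In the last pictures the blue tab hadn't moved and I saw no bystander displaced. The job was handed in with the arm clear, about 16 s on the robot's clock; the hand-in call returned no verdict.

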